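# Cam-lock the blanking coupling onto the vessel's outlet

## Robot

A 6-joint arm with a two-finger parallel gripper is mounted at the origin on a cart in front of the work surface, level with it; the furniture and walls round the work are solid. World frame = base frame: x ahead of the robot, y to its left, z up, the work surface at z = 0. Lengths are in m, angles in rad, forces in N, time in s.
With the tool pointing down it reaches from about 0.3 to 0.875 m from the base axis. Payload 6.4 kg.
Tool frame: the origin (TCP) lies at the very end of the fingers, on their centre line; the grasp point (between the pads) lies 19 mm behind it; z points along the fingers, y is the line along which they close (so a half turn about z gives the same grasp; the last joint's range is limited). The gripper opens to 85 mm and grips with 20 to 120 N. Pads are 22 mm wide; open, the fingers measure 114 mm over their backs; the gripper's body (76 mm by 85 mm) begins 54 mm behind the grasp point. The pads swing forward as they close: fully open they stand 13 mm farther back than shut.
Start: joints at [-1.494, 0.181, 1.607, -0, 1.354, -0.206], TCP at [0.16, -0.552, 0.231] pointing down, gripper open.
Joint ranges: [-2.99, 2.99], [-0.89, 2.07], [0.3, 2.58], [-1.14, 4.28], [0, 2.63], [-3.12, 3.12]. Speed limits (rad/s): [2.57, 2.57, 3.01, 3.14, 3.14, 3.14].

## Interface

Orientations are given as a unit quaternion [w, x, y, z].
In Python, from bench import ctrl gives the robot as it stands.
- The arm moves only by the shell command python3 jog.py FILE, which reads ROWS from the file FILE. ROWS is a JSON object with one list for each field, all of the same length, 1 to 10, a row being the entries at one place: x, y, z (the shift in a scale on which 1.0 is 0.8 m), wx, wy, wz (a rotation vector in normalised numbers (1 is 180 degrees)), finger_gap (the opening from 0.0 (shut) to 1.0 (fully open)); each row is the pose to reach, as a shift and turn from the pose commanded when the command began, along the tool's axes at that moment; what a row does not reach only later rows make up. A row lasts 1/8 s, in which the tool goes at most 0.0625 m and 0.188 rad, less where a joint would pass 70% of its speed; a pose out of reach is approached as far as the arm can. The fingers move at their own pace and stop on an object; the grip force is fixed at half the most. Time passes only in rows, so rows that do not move let the fingers close. It prints the time, the measured TCP pose, the force, the opening and the grip force at its end. No shift or turn number may pass 1 either way. Input that does not fit is refused with a message, and nothing moves.
- ctrl.get_obs(): the state, without advancing time (a new reading comes with each control period).
- ctrl.camera(name): name is "scene" or "top"; returns the picture (420x560x3 uint8, blue, green, red); there is no depth.
- ctrl.camera_params(name): a dict with "fovy" (degrees; the focal length in pixels is half the picture's height over the tangent of half this angle, whatever the lens; pixels are square), "cx", "cy" (the principal point, pixels), "view" (4x4, takes a point from world to camera coordinates). Camera axes: x right, y up, looking along -z (the intrinsics and any distortion apply to the point x, -y, -z); pixel columns grow to the right and rows downward; lengths in m; the calibration is good to about 2 mm. A picture is of the moment at which its call begins. camera_params takes no time and is no camera call.
- ctrl.hand_in(): hands the job in; it is judged then, once.
The state is a dict: "time_s": time; "q": joint angles; "dq": joint speeds; "joint_efforts": joint torques, N m; "eef_pos": TCP position; "eef_rot": TCP orientation; "wrist_force": force on the tool from outside, world axes, zero at the start; "torque": the same for the moment, N m; "opening": opening from 0.0 (shut) to 1.0 (fully open); "grasp_force": force on a finger pad.
Only numpy, scipy, OpenCV 4.12 (cv2) and the standard library are available. Lean on these libraries where they do the work, as an engineer would, in place of code of your own. Each camera call takes 0.05 s, during which the arm holds its last target. There are 200 camera calls.

## Task

Close off the small bench vessel for its leak test: push the coupling along its rail until it is fully home on the grooved adaptor, leaving both cam arms open meanwhile. Then swing the two cam arms shut one after the other, in either order, until each lies flat back along the coupling, with the coupling still fully home. Do not knock over or shift the jar or the pen beside the stand.

Things in the scene. Friction and masses are not known exactly. Their poses are not given: they have to be found in the camera images.
- stand: Docking stand fixed to the worktop: base plate 300x110x12 mm, rail, 90 mm wide bulkhead plate (top z 118 mm), steel vessel behind it (72 mm across, top z 117 mm). Origin on the worktop below the bulkhead's front face; x runs along the rail towards the bulkhead, y left, z up. The grooved adaptor (44 mm across, 58 long) sticks out to -x, axis at z 80 mm. Base spans x -190 to +110 mm.
- coupling (a joint): Slide of the coupling along the rail, m: 0 drawn back, 0.075 fully home on the adaptor (hard stop), growing to the stand's +x. Stays where left; about 5 N moves it; cannot lift or turn. The coupling is a steel cup 64 mm across, 66 long on a grey shoe, mouth to the adaptor, flat closed back to -x; axis at z 80 mm, top z 112 mm. When home its back is at stand x = -82 mm.
- coupling_back (a point): Centre of the coupling's flat round back face (64 mm in diameter, 80 mm above the worktop): the place to push on, towards local +x. Moves with the coupling.
- left_arm (a joint): Left cam arm (stand's +y side), rad: 0 shut (points to -x, flat along the coupling; stop), 1.57 straight out sideways, 2.0 opened furthest (leans to the bulkhead). Swings level about a vertical pin and stays where left; 0.08 Nm turns it, 1 to 2 N at the paddle. With the coupling home the cam lobe drops into the groove and locks it on; about 10 mm or more short, it jams on the collar near 0.33 rad.
- right_arm (a joint): Angle of the right cam arm (local -y side), the mirror image of the left one: 0 = shut, 1.57 = straight out to local -y, 2.0 = opened furthest. Same stiffness and the same cam action.
- left_arm_pivot (a point): Pivot pin of the left arm, at the coupling's left side near its mouth, 34 mm left of the axis and 80 mm above the worktop. Moves with the coupling. Its axis is vertical. At stand x = -22 mm when the coupling is home.
- right_arm_pivot (a point): Pivot pin of the right arm, 34 mm right of the axis, otherwise like the left one.
- left_arm_tip (a point): Free end of the left arm, 84 mm from the pivot. Steel strip 7 mm thick, 20 mm high, with a paddle 30 mm high from 52 to 82 mm from the pivot and a rolled bead at the end; centred at z 80 mm. The strip lies to the outer (opening) side of the radial line through the pivot: outer face 9.5 mm from that line, bead 11.5 mm. To shut it, push on the outer face.
- right_arm_tip (a point): Free end of the right arm, mirror image of the left one.
- jar_plain: Bystander: specimen jar with a broad cap, 64 mm across, 77 mm tall, upright, loose; origin at the centre of its underside.
- pen: Bystander: marker pen, 125 mm long, 15 mm thick, lying loose on the worktop; origin at its underside, mid-length.

How it is judged:
By the outcome, as a careful person would: the job done as asked, in the order asked, and still so for the second after the job is handed in, with the robot touching nothing.
It also fails if it takes over 54 s, if anything falls off the work surface, if the arm or the gripper's body presses on something with over 40 N, if the wrist force passes 120 N, or if a joint passes its speed limit or range.

## Working session

There is one attempt and no reset: what is moved stays moved. The work goes in short steps, Python scripts to look and compute and a shell command to move; the robot and the scene stay as the last step left them, time stands still between calls to the robot, and variables do not carry over. Pictures are saved under pics/ and viewed, at most 10 in all, crops included, and the job is handed in when it is done.

```bash
mkdir -p pics; ls
python3 - <<'E'
from bench import ctrl
import cv2
for n in("scene","top"):
    cv2.imwrite(f"pics/{n}0.png",ctrl.camera(n)); p=ctrl.camera_params(n); print(n,p)
o=ctrl.get_obs();print(o)
E
```

```text
bench.py
jog.py
pics
scene {'fovy': 57.40833605587373, 'cx': 280.61538897471814, 'cy': 216.5475901014081, 'view': array([[ 0.89470917, -0.44657204,  0.00830168, -0.49881944],
       [ 0.29985172,  0.61432227,  0.72986101, -0.25791554],
       [-0.33103543, -0.65052406,  0.68354516, -0.77306067],
       [ 0.        ,  0.        ,  0.        ,  1.        ]])}
top {'fovy': 53.29391601972796, 'cx': 271.64397655555996, 'cy': 206.17072436925787, 'view': array([[-0.00882444, -0.99995978,  0.00159977,  0.01450768],
       [ 0.98613591, -0.00843732,  0.16572502, -0.57325811],
       [-0.16570485,  0.00304002,  0.9861707 , -0.89531754],
       [ 0.        ,  0.        ,  0.        ,  1.        ]])}
{'time_s': 0.1, 'q': array([-1.49429156e+00,  1.81477246e-01,  1.60792133e+00,  7.83958291e-07,
        1.35377685e+00, -2.06260926e-01]), 'dq': array([-0.00057038, -0.00043118, -0.00313775, -0.00070726,  0.0003087 ,
       -0.0001753 ]), 'joint_efforts': array([ 8.83326647e-04, -4.45878088e+01, -3.52237809e+01, -2.44092071e-04,
        4.13913396e-03, -9.63494074e-06]), 'eef_pos': array([ 0.16043208, -0.55164825,  0.23046189]), 'eef_rot': array([-7.89696242e-04,  9.90021784e-01,  1.40912172e-01,  5.16895040e-05]), 'wrist_force': array([-0.29106346,  0.40014377, -0.14659593]), 'torque': array([-0.02043874,  0.0003538 ,  0.00719201]), 'grasp_force': 0.0, 'opening': 1.001988134233375}
```

View pics/scene0.png

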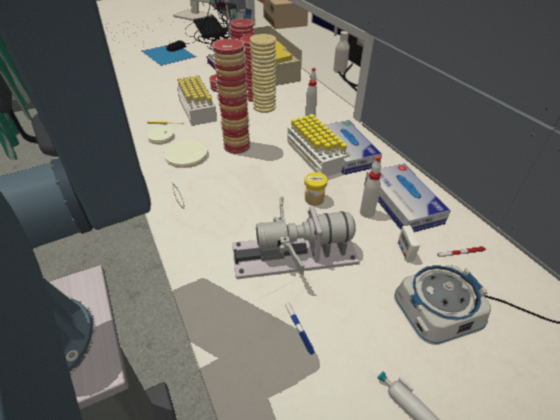

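View pics/top0.png

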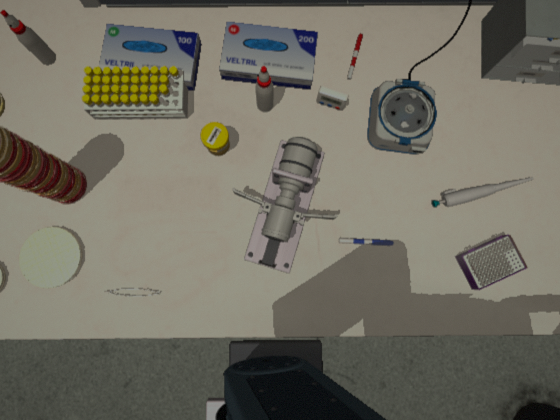

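The scene shows the stand with its coupling drawn back and both arms out, the jar behind left (yellow cap at 215,138 in top), and the pen to the right (365,241 in top). Next is a zoom for measurement.

```bash
cat > h.py <<'E'
import numpy as np, cv2
from bench import ctrl
from scipy.spatial.transform import Rotation as R
def ray(n,u,v,z):
    p=ctrl.camera_params(n); f=210/np.tan(np.radians(p['fovy']/2)); V=p['view']
    d=V[:3,:3].T@np.array([(u-p['cx'])/f,-(v-p['cy'])/f,-1]); c=-V[:3,:3].T@V[:3,3]
    return c+d*(z-c[2])/d[2]
def proj(n,P):
    p=ctrl.camera_params(n); f=210/np.tan(np.radians(p['fovy']/2)); V=p['view']
    c=V[:3,:3]@np.asarray(P)+V[:3,3]; return np.array([p['cx']-f*c[0]/c[2],p['cy']+f*c[1]/c[2]])
def crop(n,x0,y0,x1,y1,s,out,pts=()):
    im=ctrl.camera(n)[y0:y1,x0:x1]; im=cv2.resize(im,None,fx=s,fy=s,interpolation=cv2.INTER_CUBIC)
    for P in pts:
        u=(proj(n,P)-[x0,y0]+.5)*s; cv2.circle(im,tuple(int(a) for a in u),3,(0,0,255),1)
    cv2.imwrite(out,im)
E
python3 -c "
from h import *
crop('top',225,125,425,280,3.8,'pics/t1.png')"
```

```text
(no output)
```

View pics/t1.png

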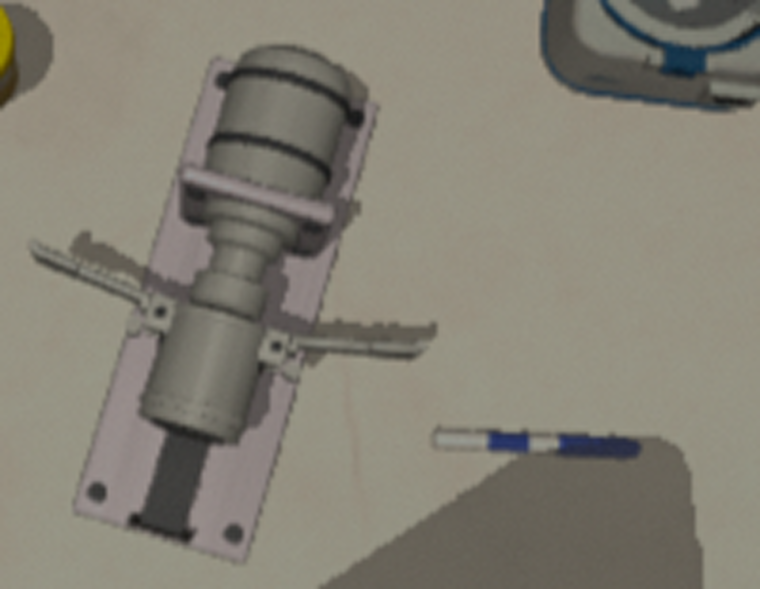

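Crop: base corners (74,512), (246,562), (213,57), (378,105); pins (160,312), (277,347); arm tips near (32,243), (430,348); pen from (433,437) to (640,447). Next I fit the stand pose.

Run:
```python
from h import *
g=lambda x,y,z:ray('top',225+x/3.8-.4,125+y/3.8-.4,z)[:2]
C=np.array([g(74,512,.012),g(246,562,.012),g(378,105,.012),g(213,57,.012)])
L=np.array([[-.19,.055],[-.19,-.055],[.11,-.055],[.11,.055]])
print(C,[np.linalg.norm(C[i]-C[i-1]) for i in range(4)])
A=L-L.mean(0);B=C-C.mean(0)
th=np.arctan2((A[:,0]*B[:,1]-A[:,1]*B[:,0]).sum(),(A*B).sum());c,s=np.cos(th),np.sin(th);M=np.array([[c,-s],[s,c]])
o=C.mean(0)-M@L.mean(0); print('yaw',th,'o',o, 'res',(C-(L@M.T+o)))
for n,p in dict(lp=(160,312,.092),rp=(277,347,.092),lt=(32,243,.09),rt=(430,348,.09),bk1=(142,415,.08),bk2=(240,438,.08),backtop=(196,425,.112),penl=(433,437,.008),penr=(640,447,.008),bhL=(184,172,.118),bhR=(333,212,.118)).items():
    w=g(*p); print(n,w,M.T@(w-o))
w=ray('top',214,132,.077)[:2];print('jar',w,M.T@(w-o))
np.savez('st.npz',M=M,o=o)
```

```text
[[ 0.45640275  0.07367225]
 [ 0.4257146  -0.02956773]
 [ 0.70917297 -0.1171845 ]
 [ 0.74152092 -0.01368081]] [np.float64(0.29819947263335506), np.float64(0.10770449142864547), np.float64(0.29669065692714686), np.float64(0.10844078707690245)]
yaw -0.2982316972778383 o [ 0.62143711 -0.03344341] res [[ 0.0004179  -0.00128428]
 [ 0.0020511   0.00062007]
 [-0.0012478   0.00115243]
 [-0.0012212  -0.00048821]]
lp [0.56486665 0.02026977] [-0.06985588  0.03472003]
rp [ 0.54433599 -0.04542967] [-0.07017577 -0.03411181]
lt [0.60570426 0.0929833 ] [-0.05218638  0.11622314]
rt [ 0.54331194 -0.1318523 ] [-0.04576102 -0.11702043]
bk1 [0.5078304  0.03097416] [-0.12751968  0.02819292]
bk2 [ 0.49432002 -0.02431947] [-0.12418673 -0.02862968]
backtop [0.49887022 0.00088395] [-0.12724291 -0.00320181]
penl [ 0.50010083 -0.14508409] [-0.08317678 -0.14236488]
penr [ 0.49290309 -0.2711452 ] [-0.0530162  -0.26497625]
bhL [0.63938737 0.00614278] [0.00552626 0.0431131 ]
bhR [ 0.61588548 -0.07620619] [ 0.00725844 -0.04250636]
jar [0.73874053 0.13778113] [0.06181438 0.19813359]
```

```bash
cat >> h.py <<'E'
try:
    _s=np.load('st.npz'); M,o=_s['M'],_s['o']
except Exception: pass
def tool():
    b=ctrl.get_obs(); return b['eef_pos'],R.from_quat(b['eef_rot'],scalar_first=True)
def stand(p): return np.r_[M.T@(np.asarray(p)[:2]-o),p[2]]
def go(*pts):
    p,r=tool(); Rt=np.column_stack([[*M[:,0],0],[*-M[:,1],0],[0,0,-1]])
    print('now',stand(p).round(4),'rot',(r.inv()*R.from_matrix(Rt)).as_rotvec().round(3))
    for q in pts: print(q,'->',r.inv().apply(np.r_[M@q[:2]+o,q[2]]-p).round(4))
E
python3 -c "
from h import *
go((-.18,0,.231),(-.18,0,.07))"
```

```text
now [-0.2884 -0.6309  0.2306] rot [-0.001  0.     0.581]
(-0.18, 0, 0.231) -> [ 4.368e-01 -4.679e-01  4.000e-04]
(-0.18, 0, 0.07) -> [ 0.4368 -0.4676  0.1614]
```

The rows are not in the units I measure in: shifts go in shares of 0.8 m and turns go in shares of 180 degrees. I convert before sending: -0.4679 m / 0.8 = -0.5849, 0.4368 m / 0.8 = 0.546, 0.581 rad / 3.1416 = 0.1849.

```bash
echo '{"x": [0.0546,0.1093,0.1638,0.2184,0.2725,0.3275,0.3825,0.4375,0.4913,0.546],"y": [-0.0585,-0.117,-0.1755,-0.2338,-0.2925,-0.35,-0.4088,-0.4675,-0.5263,-0.5849],"z": [0,0,0,0,0,0,0,0,0,0],"wx": [0,0,0,0,0,0,0,0,0,0],"wy": [0,0,0,0,0,0,0,0,0,0],"wz": [0.0185,0.0369,0.0554,0.0738,0.0923,0.1114,0.1296,0.148,0.1665,0.1849],"finger_gap": [0,0,0,0,0,0,0,0,0,0]}' > m.json && python3 jog.py m.json; python3 -c "
from h import *
go((-.18,0,.231),(-.18,0,.07))"
```

```text
time_s: 1.4
eef_pos: [0.4431, 0.0076, 0.2315]
eef_rot: [0.0, 0.989, -0.149, 0.0]
wrist_force: [0.4, -0.5, 0.7]
opening: -0.003
grasp_force: 0.0
now [-0.1825 -0.0131  0.2315] rot [ 0.    -0.001 -0.002]
(-0.18, 0, 0.231) -> [ 0.0025 -0.0132  0.0005]
(-0.18, 0, 0.07) -> [ 0.0023 -0.0132  0.1615]
```

Scaled: 0.16 m / 0.8 = 0.2, 0.15 m / 0.8 = 0.1875.

```bash
echo '{"x": [0,0,0,0,0,0],"y": [0,0,0,0,0,0],"z": [0,0.0625,0.125,0.1875,0.2,0.2],"wx": [0,0,0,0,0,0],"wy": [0,0,0,0,0,0],"wz": [0,0,0,0,0,0],"finger_gap": [0,0,0,0,0,0]}' > m.json && python3 jog.py m.json; python3 -c "
from h import *
go((-.18,0,.07))
crop('scene',200,170,400,300,4,'pics/s1.png')
crop('top',225,125,425,280,3.8,'pics/t2.png')"
```

```text
time_s: 2.15
eef_pos: [0.4426, 0.0049, 0.0717]
eef_rot: [0.0, 0.989, -0.149, -0.0]
wrist_force: [0.1, -0.3, -0.5]
opening: -0.001
grasp_force: 0.0
now [-0.1822 -0.0159  0.0717] rot [ 0.     0.001 -0.001]
(-0.18, 0, 0.07) -> [ 0.0022 -0.0159  0.0017]
```

View pics/s1.png

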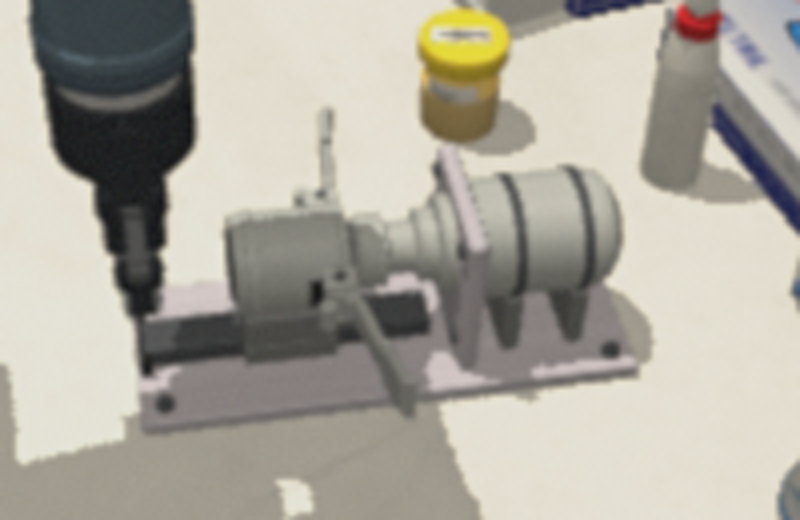

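The picture shows the shut fingertips near (140,310), behind the coupling's back at (232,265), with clearance above the rail. I centre the tool, then push.

Scaled: 0.07 m / 0.8 = 0.0875, 0.03 m / 0.8 = 0.0375.

```bash
echo '{"x": [0,0.025,0.0375,0.05,0.0625,0.075,0.0875,0.0875],"y": [-0.02,-0.02,-0.02,-0.02,-0.02,-0.02,-0.02,-0.02],"z": [0,0,0,0,0,0,0,0],"wx": [0,0,0,0,0,0,0,0],"wy": [0,0,0,0,0,0,0,0],"wz": [0,0,0,0,0,0,0,0],"finger_gap": [0,0,0,0,0,0,0,0]}' > m.json && python3 jog.py m.json; python3 -c "
from h import *
go()"
```

```text
time_s: 3.25
eef_pos: [0.5144, 0.0002, 0.0711]
eef_rot: [-0.0, 0.989, -0.149, -0.0]
wrist_force: [0.7, -0.8, -0.6]
opening: -0.001
grasp_force: 0.0
now [-0.1122  0.0007  0.0711] rot [-0.  0. -0.]
```

Scaled: 0.01 m / 0.8 = 0.0125, 0.005 m / 0.8 = 0.0063.

```bash
echo '{"x": [0.0063,0.0125],"y": [0,0],"z": [0,0],"wx": [0,0],"wy": [0,0],"wz": [0,0],"finger_gap": [0,0]}' > m.json && python3 jog.py m.json; echo '{"x": [0.0038,0.0063],"y": [0,0],"z": [0,0],"wx": [0,0],"wy": [0,0],"wz": [0,0],"finger_gap": [0,0]}' > m.json && python3 jog.py m.json;python3 -c "
from h import *
go()
crop('top',225,125,425,280,3.8,'pics/t3.png')"
```

```text
time_s: 3.5
eef_pos: [0.5224, -0.0023, 0.0709]
eef_rot: [-0.0, 0.989, -0.148, -0.002]
wrist_force: [-6.9, 1.6, 3.8]
opening: -0.003
grasp_force: 2.8
time_s: 3.75
eef_pos: [0.5274, -0.0039, 0.0709]
eef_rot: [-0.0, 0.989, -0.149, -0.001]
wrist_force: [-5.5, 1.3, 2.5]
opening: 0.002
grasp_force: 2.6
now [-0.0985  0.0006  0.0709] rot [0.    0.002 0.   ]
```

View pics/t3.png

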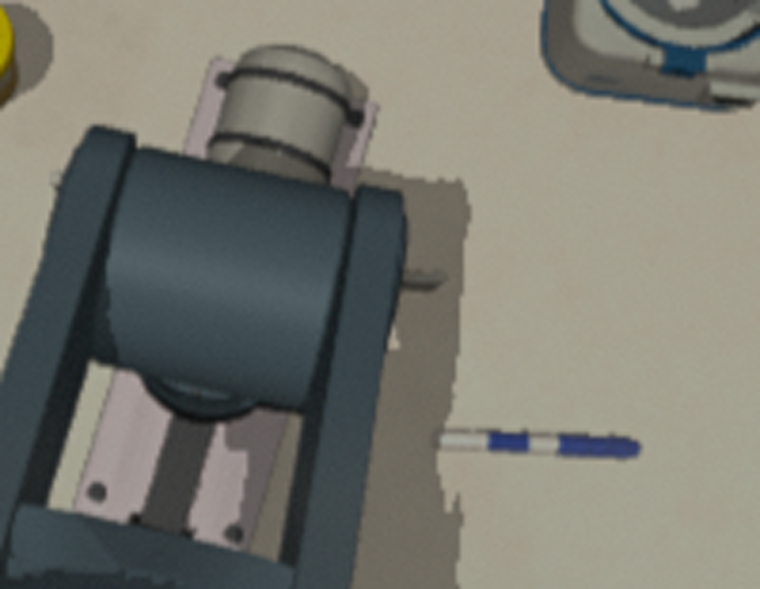

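The right arm tip has gone from (430,348) to (440,278), so the coupling is moving. I keep pushing until the stop.

Scaled: 0.004 m / 0.8 = 0.005, 0.002 m / 0.8 = 0.0025.

```bash
for i in 1 2; do echo '{"x": [0.0025,0.005,0.005],"y": [0,0,0],"z": [0,0,0],"wx": [0,0,0],"wy": [0,0,0],"wz": [0,0,0],"finger_gap": [0,0,0]}' > m.json && python3 jog.py m.json|grep -E "eef_pos|force"; done; python3 -c "
from h import *
go()"
```

```text
eef_pos: [0.5316, -0.0051, 0.0709]
wrist_force: [-4.0, 1.7, 0.3]
grasp_force: 2.3
eef_pos: [0.5345, -0.0061, 0.0709]
wrist_force: [-8.7, 0.8, 4.1]
grasp_force: 4.3
now [-0.0911  0.0006  0.0709] rot [0.    0.004 0.   ]
```

Scaled: 0.003 m / 0.8 = 0.0038, 0.002 m / 0.8 = 0.0025.

```bash
for i in 1 2; do echo '{"x": [0.0025,0.0038,0.0038],"y": [0,0,0],"z": [0,0,0],"wx": [0,0,0],"wy": [0,0,0],"wz": [0,0,0],"finger_gap": [0,0,0]}' > m.json && python3 jog.py m.json|grep -E "eef_pos|force"; done; python3 -c "
from h import *
go()"
```

```text
eef_pos: [0.5344, -0.006, 0.0709]
wrist_force: [-21.1, 4.2, 17.8]
grasp_force: 11.0
eef_pos: [0.5343, -0.006, 0.0706]
wrist_force: [-33.3, 5.9, 26.4]
grasp_force: 16.8
now [-0.0913  0.0007  0.0706] rot [0.002 0.017 0.001]
```

Scaled: -0.13 m / 0.8 = -0.1625, -0.03 m / 0.8 = -0.0375.

```bash
echo '{"x": [-0.0375,-0.0625,-0.0625,-0.0625,-0.0625],"y": [0,0,0,0,0],"z": [0,-0.0625,-0.125,-0.1625,-0.1625],"wx": [0,0,0,0,0],"wy": [0,0,0,0,0],"wz": [0,0,0,0,0],"finger_gap": [0,0,0,0,0]}' > m.json && python3 jog.py m.json|grep -E "eef_pos|force"; python3 -c "
from h import *
go((.032,.095,.2),(.032,.095,.075))"
```

```text
eef_pos: [0.4968, 0.0058, 0.2047]
wrist_force: [0.2, -0.6, -0.2]
grasp_force: 0.0
now [-0.1307  0.0009  0.2047] rot [-0.001 -0.009  0.   ]
(0.032, 0.095, 0.2) -> [ 0.1626 -0.0941  0.0062]
(0.032, 0.095, 0.075) -> [ 0.1616 -0.094   0.1312]
```

Scaled: 0.163 m / 0.8 = 0.2038, 0.15 m / 0.8 = 0.1875.

```bash
echo '{"x": [0.0625,0.125,0.1875,0.2038,0.2038],"y": [-0.0375,-0.075,-0.1125,-0.1175,-0.1175],"z": [0,0,0,0,0],"wx": [0,0,0,0,0],"wy": [0,0,0,0,0],"wz": [0,0,0,0,0],"finger_gap": [0,0,0,0,0]}' > m.json && python3 jog.py m.json|grep -E "eef_pos|force"; python3 -c "
from h import *
go((.032,.095,.2),(.032,.095,.075))
crop('top',205,95,405,250,3.8,'pics/t4.png')
print([ ((proj('top',[*(M@a+o),.085])-[205,95]+.5)*3.8).round() for a in np.array([[-.022,.034],[-.022,-.034]])])"
```

```text
eef_pos: [0.6776, 0.0484, 0.1987]
wrist_force: [-0.2, -1.0, 0.4]
grasp_force: 0.0
now [0.0296 0.0948 0.1987] rot [0.001 0.002 0.   ]
(0.032, 0.095, 0.2) -> [ 0.0024 -0.0002 -0.0013]
(0.032, 0.095, 0.075) -> [ 0.0026 -0.0003  0.1237]
[array([262., 350.]), array([376., 383.])]
```

View pics/t4.png

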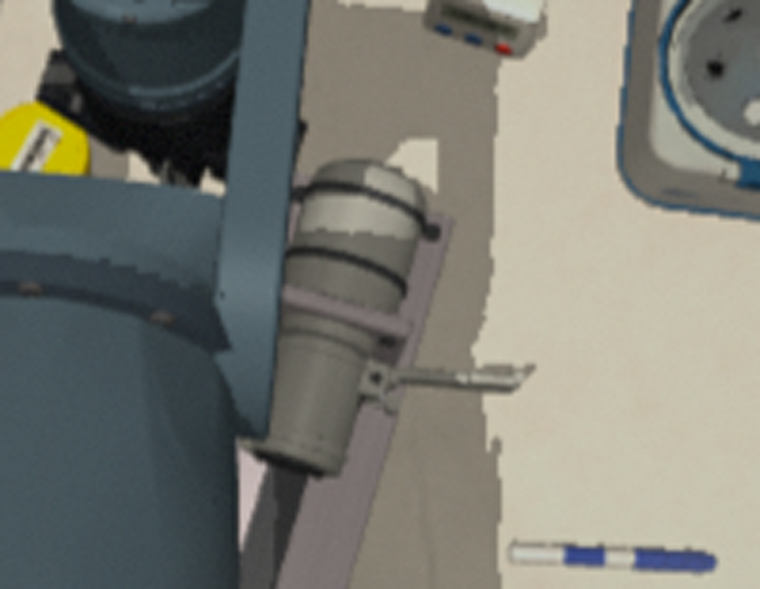

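Right pin appears at (375,378), matching the predicted home position. The right arm is open and the jar and pen are where they were. Now I descend and work out the left arc.

```bash
echo '{"x": [0.0025,0.0025,0.0025,0.0025],"y": [0,0,0,0],"z": [0.05,0.1125,0.1563,0.1563],"wx": [0,0,0,0],"wy": [0,0,0,0],"wz": [0,0,0,0],"finger_gap": [0,0,0,0]}' > m.json && python3 jog.py m.json|grep -E "eef_pos|force"
cat >> h.py <<'E'
def arc(side,ths,r=.066,hx=.0093,hy=.0145,z=.074):
    L=[]
    for t in ths:
        c,s=np.cos(t),np.sin(t); k=.0095+hx*abs(s)+hy*abs(c)
        L.append((round(-.022-r*c+k*s,4),round(side*(.034+r*s+k*c),4),z))
    go(*L)
E
python3 -c "
from h import *
arc(1,[1.9,1.7,1.5,1.3,1.1,.9,.7,.5,.3,.15,0])"
```

```text
eef_pos: [0.6756, 0.0479, 0.0726]
wrist_force: [0.3, -0.7, 0.4]
grasp_force: 0.0
now [0.0279 0.0937 0.0726] rot [ 0.001  0.007 -0.   ]
(np.float64(0.0211), np.float64(0.089), 0.074) -> [-0.0068  0.0047 -0.0013]
(np.float64(0.0069), np.float64(0.0968), 0.074) -> [-0.021  -0.0031 -0.0012]
(np.float64(-0.0069), np.float64(0.1012), 0.074) -> [-0.0348 -0.0075 -0.0011]
(np.float64(-0.0181), np.float64(0.1036), 0.074) -> [-0.046  -0.0099 -0.001 ]
(np.float64(-0.0302), np.float64(0.1039), 0.074) -> [-0.0581 -0.0102 -0.001 ]
(np.float64(-0.0428), np.float64(0.1017), 0.074) -> [-0.0707 -0.008  -0.0009]
(np.float64(-0.0554), np.float64(0.0968), 0.074) -> [-0.0833 -0.0031 -0.0008]
(np.float64(-0.0671), np.float64(0.0891), 0.074) -> [-0.095   0.0046 -0.0007]
(np.float64(-0.0773), np.float64(0.0784), 0.074) -> [-0.1052  0.0153 -0.0006]
(np.float64(-0.0835), np.float64(0.0688), 0.074) -> [-0.1114  0.0249 -0.0005]
(np.float64(-0.088), np.float64(0.058), 0.074) -> [-0.1159  0.0357 -0.0005]
```

Scaled: -0.058 m / 0.8 = -0.0725, -0.046 m / 0.8 = -0.0575.

```bash
echo '{"x": [-0.015,-0.0263,-0.035,-0.0438,-0.0575,-0.0725],"y": [0,-0.0038,-0.0069,-0.0094,-0.0125,-0.0125],"z": [0,0,0,0,0,0],"wx": [0,0,0,0,0,0],"wy": [0,0,0,0,0,0],"wz": [0,0,0,0,0,0],"finger_gap": [0,0,0,0,0,0]}' > m.json && python3 jog.py m.json|grep -E "eef_pos|force"; python3 -c "
from h import *
arc(1,[1.1,.9,.7,.5,.3,.15,0])"
```

```text
eef_pos: [0.6264, 0.0748, 0.0764]
wrist_force: [0.9, -0.3, 0.2]
grasp_force: 0.7
now [-0.027   0.1049  0.0764] rot [-0. -0.  0.]
(np.float64(-0.0302), np.float64(0.1039), 0.074) -> [-0.0032  0.001   0.0024]
(np.float64(-0.0428), np.float64(0.1017), 0.074) -> [-0.0158  0.0032  0.0024]
(np.float64(-0.0554), np.float64(0.0968), 0.074) -> [-0.0284  0.0081  0.0024]
(np.float64(-0.0671), np.float64(0.0891), 0.074) -> [-0.0401  0.0158  0.0024]
(np.float64(-0.0773), np.float64(0.0784), 0.074) -> [-0.0503  0.0265  0.0024]
(np.float64(-0.0835), np.float64(0.0688), 0.074) -> [-0.0565  0.0361  0.0024]
(np.float64(-0.088), np.float64(0.058), 0.074) -> [-0.061   0.0469  0.0024]
```

Scaled: -0.05 m / 0.8 = -0.0625, -0.045 m / 0.8 = -0.0563.

```bash
echo '{"x": [-0.01,-0.02,-0.0275,-0.035,-0.0425,-0.05,-0.0563,-0.0625],"y": [0.0025,0.0038,0.0069,0.01,0.015,0.02,0.0263,0.0331],"z": [0.0025,0.0025,0.0025,0.0025,0.0025,0.0025,0.0025,0.0025],"wx": [0,0,0,0,0,0,0,0],"wy": [0,0,0,0,0,0,0,0],"wz": [0,0,0,0,0,0,0,0],"finger_gap": [0,0,0,0,0,0,0,0]}' > m.json && python3 jog.py m.json|grep -E "eef_pos|force"; python3 -c "
from h import *
arc(1,[.3,.15,0])"
```

```text
eef_pos: [0.5709, 0.0636, 0.0743]
wrist_force: [0.3, 0.8, 0.6]
grasp_force: 0.6
now [-0.0768  0.0779  0.0743] rot [-0.  0.  0.]
(np.float64(-0.0773), np.float64(0.0784), 0.074) -> [-0.0005 -0.0005  0.0003]
(np.float64(-0.0835), np.float64(0.0688), 0.074) -> [-0.0067  0.0091  0.0003]
(np.float64(-0.088), np.float64(0.058), 0.074) -> [-0.0112  0.0199  0.0003]
```

Scaled: 0.018 m / 0.8 = 0.0225, 0.014 m / 0.8 = 0.0175.

```bash
echo '{"x": [-0.0038,-0.0075,-0.0113,-0.0138,-0.0138],"y": [0.0063,0.0113,0.0175,0.0225,0.0225],"z": [0,0,0,0,0],"wx": [0,0,0,0,0],"wy": [0,0,0,0,0],"wz": [0,0,0,0,0],"finger_gap": [0,0,0,0,0]}' > m.json && python3 jog.py m.json|grep -E "eef_pos|force"; python3 -c "
from h import *
arc(1,[0])"; echo '{"x": [0,0,0],"y": [0.0025,0.0038,0.0038],"z": [0,0,0],"wx": [0,0,0],"wy": [0,0,0],"wz": [0,0,0],"finger_gap": [0,0,0]}' > m.json && python3 jog.py m.json|grep -E "eef_pos|force"; python3 -c "
from h import *
arc(1,[0])"
```

```text
eef_pos: [0.5551, 0.0495, 0.0742]
wrist_force: [0.2, 0.5, -0.4]
grasp_force: 0.0
now [-0.0878  0.0598  0.0742] rot [ 0.     0.001 -0.   ]
(np.float64(-0.088), np.float64(0.058), 0.074) -> [-0.0002  0.0018  0.0002]
eef_pos: [0.5548, 0.0487, 0.0742]
wrist_force: [2.3, 8.2, -0.4]
grasp_force: 4.2
now [-0.0878  0.059   0.0742] rot [-0.003  0.     0.   ]
(np.float64(-0.088), np.float64(0.058), 0.074) -> [-0.0002  0.001   0.0002]
```

Scaled: 0.003 m / 0.8 = 0.0038, 0.002 m / 0.8 = 0.0025.

```bash
for i in 1 2; do echo '{"x": [0,0,0],"y": [0.0025,0.0038,0.0038],"z": [0,0,0],"wx": [0,0,0],"wy": [0,0,0],"wz": [0,0,0],"finger_gap": [0,0,0]}' > m.json && python3 jog.py m.json|grep -E "eef_pos|wrist"; done; python3 -c "
from h import *
arc(1,[0])"
```

```text
eef_pos: [0.5547, 0.0483, 0.0744]
wrist_force: [5.8, 18.7, -1.8]
eef_pos: [0.5545, 0.0478, 0.0745]
wrist_force: [10.4, 29.0, -3.7]
now [-0.0879  0.058   0.0745] rot [-0.011 -0.001 -0.   ]
(np.float64(-0.088), np.float64(0.058), 0.074) -> [-0.0001  0.      0.0005]
```

Scaled: -0.13 m / 0.8 = -0.1625, -0.05 m / 0.8 = -0.0625.

```bash
echo '{"x": [0,0,0,0,0],"y": [-0.0375,-0.0625,-0.0625,-0.0625,-0.0625],"z": [0,-0.025,-0.1,-0.1625,-0.1625],"wx": [0,0,0,0,0],"wy": [0,0,0,0,0],"wz": [0,0,0,0,0],"finger_gap": [0,0,0,0,0]}' > m.json && python3 jog.py m.json|grep -E "eef_pos|wrist"; python3 -c "
from h import *
go((.034,-.095,.2))"
```

```text
eef_pos: [0.5706, 0.089, 0.2095]
wrist_force: [0.5, 0.1, 1.0]
now [-0.0845  0.1021  0.2095] rot [-0.002 -0.009  0.001]
(0.034, -0.095, 0.2) -> [0.1183 0.1972 0.0102]
```

Scaled: 0.197 m / 0.8 = 0.2463, 0.15 m / 0.8 = 0.1875.

```bash
echo '{"x": [0.0375,0.075,0.1125,0.1475,0.1475],"y": [0.0625,0.125,0.1875,0.2463,0.2463],"z": [0,0,0,0,0],"wx": [0,0,0,0,0],"wy": [0,0,0,0,0],"wz": [0,0,0,0,0],"finger_gap": [0,0,0,0,0]}' > m.json && python3 jog.py m.json|grep -E "eef_pos|wrist"; python3 -c "
from h import *
go((.034,-.095,.2),(.034,-.095,.075))
crop('top',205,95,405,250,3.8,'pics/t5.png')"
```

```text
eef_pos: [0.6221, -0.138, 0.2025]
wrist_force: [0.6, -0.3, -0.8]
now [ 0.0313 -0.0998  0.2025] rot [ 0.001  0.002 -0.005]
(0.034, -0.095, 0.2) -> [ 0.0027 -0.0048  0.0025]
(0.034, -0.095, 0.075) -> [ 0.0029 -0.0049  0.1275]
```

View pics/t5.png

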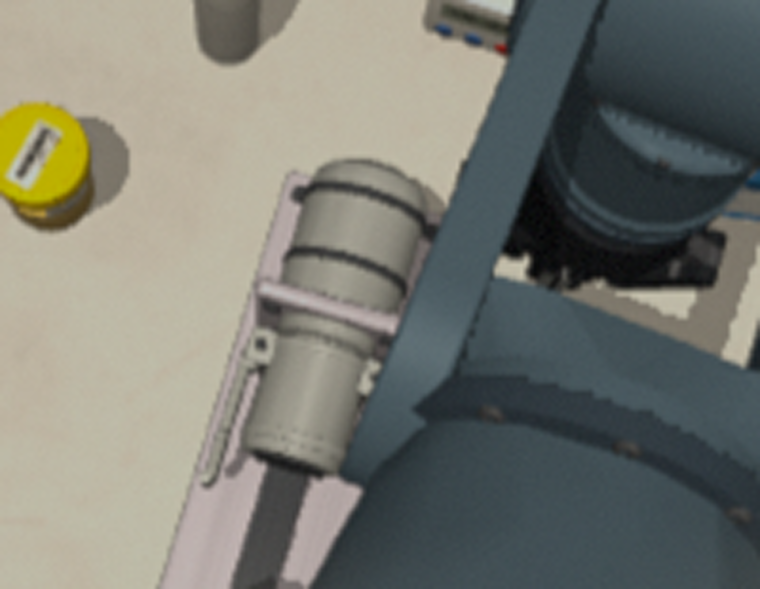

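The left arm lies from the pin at (261,345) to its tip at (208,480), parallel to the coupling, and the jar is unmoved at (42,160). Now the right arm.

Scaled: 0.128 m / 0.8 = 0.16, 0.09 m / 0.8 = 0.1125.

```bash
echo '{"x": [0.0038,0.0038,0.0038,0.0038],"y": [-0.0063,-0.0063,-0.0063,-0.0063],"z": [0.05,0.1125,0.16,0.16],"wx": [0,0,0,0],"wy": [0,0,0,0],"wz": [0,0,0,0],"finger_gap": [0,0,0,0]}' > m.json && python3 jog.py m.json|grep -E "eef_pos|wrist"; python3 -c "
from h import *
arc(-1,[1.9,1.7,1.5,1.3,1.1,.9,.7,.5,.3,.15,0])"
```

```text
eef_pos: [0.6233, -0.1271, 0.0719]
wrist_force: [0.3, 0.8, -0.2]
now [ 0.0293 -0.089   0.0719] rot [-0.001  0.009  0.002]
(np.float64(0.0211), np.float64(-0.089), 0.074) -> [-0.0082 -0.     -0.002 ]
(np.float64(0.0069), np.float64(-0.0968), 0.074) -> [-0.0224  0.0077 -0.0019]
(np.float64(-0.0069), np.float64(-0.1012), 0.074) -> [-0.0362  0.0121 -0.0017]
(np.float64(-0.0181), np.float64(-0.1036), 0.074) -> [-0.0474  0.0145 -0.0016]
(np.float64(-0.0302), np.float64(-0.1039), 0.074) -> [-0.0595  0.0148 -0.0015]
(np.float64(-0.0428), np.float64(-0.1017), 0.074) -> [-0.0721  0.0126 -0.0014]
(np.float64(-0.0554), np.float64(-0.0968), 0.074) -> [-0.0847  0.0076 -0.0013]
(np.float64(-0.0671), np.float64(-0.0891), 0.074) -> [-0.0964 -0.0001 -0.0012]
(np.float64(-0.0773), np.float64(-0.0784), 0.074) -> [-0.1066 -0.0108 -0.0011]
(np.float64(-0.0835), np.float64(-0.0688), 0.074) -> [-0.1128 -0.0204 -0.001 ]
(np.float64(-0.088), np.float64(-0.058), 0.074) -> [-0.1173 -0.0312 -0.001 ]
```

Scaled: -0.059 m / 0.8 = -0.0738, -0.047 m / 0.8 = -0.0588.

```bash
echo '{"x": [-0.01,-0.0188,-0.0275,-0.0363,-0.045,-0.0588,-0.0738,-0.0738],"y": [0.0038,0.0063,0.01,0.0125,0.015,0.0181,0.0188,0.0188],"z": [0,0,0,0,0,0,0,0],"wx": [0,0,0,0,0,0,0,0],"wy": [0,0,0,0,0,0,0,0],"wz": [0,0,0,0,0,0,0,0],"finger_gap": [0,0,0,0,0,0,0,0]}' > m.json && python3 jog.py m.json|grep -E "eef_pos|force"; python3 -c "
from h import *
arc(-1,[1.1,.9,.7,.5,.3,.15,0])"
```

```text
eef_pos: [0.5646, -0.1266, 0.076]
wrist_force: [0.8, -0.5, -0.0]
grasp_force: 0.0
now [-0.0269 -0.1058  0.076 ] rot [-0.     0.002 -0.   ]
(np.float64(-0.0302), np.float64(-0.1039), 0.074) -> [-0.0033 -0.0019  0.002 ]
(np.float64(-0.0428), np.float64(-0.1017), 0.074) -> [-0.0159 -0.0041  0.002 ]
(np.float64(-0.0554), np.float64(-0.0968), 0.074) -> [-0.0285 -0.009   0.002 ]
(np.float64(-0.0671), np.float64(-0.0891), 0.074) -> [-0.0402 -0.0167  0.002 ]
(np.float64(-0.0773), np.float64(-0.0784), 0.074) -> [-0.0504 -0.0274  0.002 ]
(np.float64(-0.0835), np.float64(-0.0688), 0.074) -> [-0.0566 -0.037   0.0021]
(np.float64(-0.088), np.float64(-0.058), 0.074) -> [-0.0611 -0.0478  0.0021]
```

Scaled: -0.05 m / 0.8 = -0.0625, -0.045 m / 0.8 = -0.0563.

```bash
echo '{"x": [-0.01,-0.02,-0.0275,-0.035,-0.0425,-0.05,-0.0563,-0.0625],"y": [-0.0038,-0.005,-0.0081,-0.0113,-0.0163,-0.0213,-0.0275,-0.0344],"z": [0.0025,0.0025,0.0025,0.0025,0.0025,0.0025,0.0025,0.0025],"wx": [0,0,0,0,0,0,0,0],"wy": [0,0,0,0,0,0,0,0],"wz": [0,0,0,0,0,0,0,0],"finger_gap": [0,0,0,0,0,0,0,0]}' > m.json && python3 jog.py m.json|grep -E "eef_pos|force"; python3 -c "
from h import *
arc(-1,[.3,.15,0])"
```

```text
eef_pos: [0.5261, -0.0857, 0.0743]
wrist_force: [0.7, -1.0, 0.1]
grasp_force: 0.6
now [-0.0758 -0.078   0.0743] rot [ 0. -0.  0.]
(np.float64(-0.0773), np.float64(-0.0784), 0.074) -> [-0.0015  0.0004  0.0003]
(np.float64(-0.0835), np.float64(-0.0688), 0.074) -> [-0.0077 -0.0092  0.0003]
(np.float64(-0.088), np.float64(-0.058), 0.074) -> [-0.0122 -0.02    0.0003]
```

Scaled: -0.021 m / 0.8 = -0.0263, -0.019 m / 0.8 = -0.0238.

```bash
echo '{"x": [-0.005,-0.01,-0.0125,-0.015,-0.015,-0.015],"y": [-0.0063,-0.0113,-0.0175,-0.0238,-0.0263,-0.0263],"z": [0,0,0,0,0,0],"wx": [0,0,0,0,0,0],"wy": [0,0,0,0,0,0],"wz": [0,0,0,0,0,0],"finger_gap": [0,0,0,0,0,0]}' > m.json && python3 jog.py m.json|grep -E "eef_pos|wrist"; for i in 1 2 3; do echo '{"x": [0,0,0],"y": [-0.0025,-0.0038,-0.0038],"z": [0,0,0],"wx": [0,0,0],"wy": [0,0,0],"wz": [0,0,0],"finger_gap": [0,0,0]}' > m.json && python3 jog.py m.json|grep -E "eef_pos|wrist";done; python3 -c "
from h import *
arc(-1,[0])"
```

```text
eef_pos: [0.5208, -0.0622, 0.0741]
wrist_force: [0.6, -0.8, 0.6]
eef_pos: [0.5214, -0.0601, 0.0741]
wrist_force: [-3.3, -4.2, -0.1]
eef_pos: [0.5215, -0.0596, 0.0741]
wrist_force: [-8.4, -13.9, 1.9]
eef_pos: [0.5216, -0.0591, 0.0741]
wrist_force: [-13.0, -23.9, 3.1]
now [-0.0879 -0.0538  0.0741] rot [0.009 0.002 0.001]
(np.float64(-0.088), np.float64(-0.058), 0.074) -> [-0.0001  0.0042  0.0002]
```

Scaled: 0.3 m / 0.8 = 0.375, 0.25 m / 0.8 = 0.3125.

```bash
echo '{"x": [0,0,0,0,-0.0375,-0.075,-0.1125,-0.15,-0.1875,-0.1875],"y": [0.0375,0.0625,0.0625,0.0625,0.125,0.1875,0.25,0.3125,0.375,0.375],"z": [0,-0.025,-0.1,-0.1875,-0.1875,-0.1875,-0.1875,-0.1875,-0.1875,-0.1875],"wx": [0,0,0,0,0,0,0,0,0,0],"wy": [0,0,0,0,0,0,0,0,0,0],"wz": [0,0,0,0,0,0,0,0,0,0],"finger_gap": [0,0,0,0,0,0,0,0,0,0]}' > m.json && python3 jog.py m.json; python3 -c "
from h import *
crop('top',205,95,405,250,3.8,'pics/t6.png')"
```

```text
time_s: 17.52
eef_pos: [0.29, -0.2992, 0.2247]
eef_rot: [0.001, 0.988, -0.152, 0.0]
wrist_force: [0.3, 1.4, -0.1]
opening: -0.0
grasp_force: 0.0
```

View pics/t6.png

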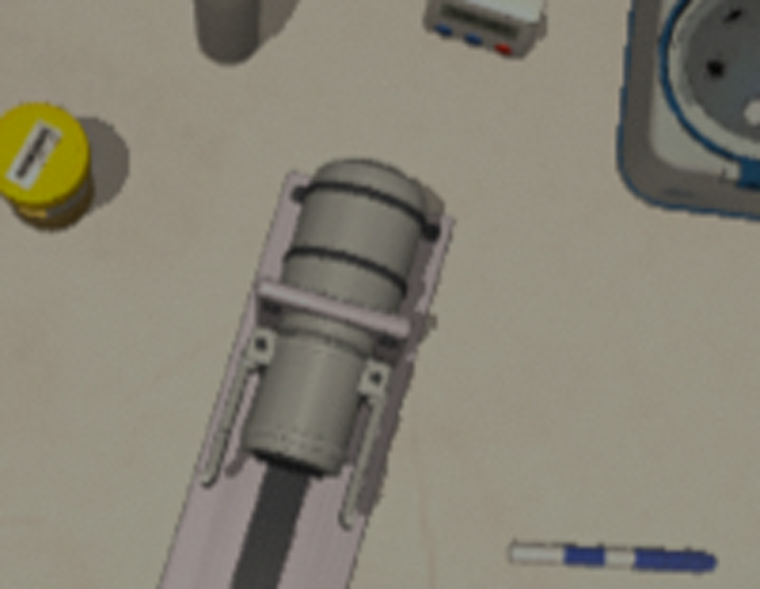

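Both arms lie symmetrically flat: left pin (261,345) to tip (208,480), right pin (375,378) to tip (347,520). The pins are still at the home position, and the jar and pen are unmoved.

```bash
python3 -c "
from bench import ctrl
print(ctrl.hand_in())"
```

```text
the job is handed in; nothing more can be done
None
```

The job is handed in at about 17.5 s: I pushed the coupling to its hard stop with both arms open, then shut the left and right cam arms in turn, and the last picture shows it still home, both arms flat, and the jar and pen unmoved.

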